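# Put salvaged engine parts away in the pull-out bin shelf

## Robot

A 6-joint arm with a two-finger parallel gripper is mounted at the origin on the work surface. World frame = base frame: x ahead of the robot, y to its left, z up, the work surface at z = 0. Lengths are in m, angles in rad, forces in N, time in s.
With the tool pointing down it reaches from about 0.35 to 0.875 m from the base axis. Payload 4.2 kg.
Tool frame: the origin (TCP) lies midway between the tips of the shut fingers; the grasp point (between the pads) lies 19 mm behind it; z points along the fingers, x is the direction in which the jaws open and shut, and the axes are right-handed (so a half turn about z gives the same grasp; the last joint's range is limited). The gripper opens to 85 mm and grips with 20 to 120 N. Pads are 22 mm wide; open, the fingers measure 114 mm over their backs; the gripper's body (76 mm by 85 mm) begins 54 mm behind the grasp point. The pads swing forward as they close: fully open they stand 13 mm farther back than shut.
Start: joints at [1.496, 0.385, 0.008, 0, -1.194, -0.259], TCP at [0.205, 0.59, 0.231] pointing down, gripper open.
Joint ranges: [-3.14, 3.14], [-1.21, 2.06], [-1.07, 1.41], [-3.16, 2.05], [-2.99, -0.16], [-3.1, 3.1]. Speed limits (rad/s): [2.79, 2.79, 3.14, 3.14, 3.14, 3.14].

## Interface

Orientations are given as a unit quaternion [w, x, y, z].
In Python, from plant import arm gives the robot as it stands. Calls block until the motion is done:
- arm.goto(position, orientation): joint-space move of the TCP to a pose.
- arm.move_linear(position, frame=None, max_speed=0.15, threshold=None): straight line of the TCP; frame=None keeps the orientation; max_speed is the mean speed in m/s. With threshold (N) it stops when the force on the tool has changed by that much, and returns True; else False.
- arm.move_joints(angles): joint-space move.
- arm.gripper_to(opening, grip_force=None): finger opening in m; grip_force is the grip in N (None keeps the last); returns when the fingers have stopped.
- arm.hold(seconds).
- arm.inverse_kinematics(position, orientation): joint angles nearest the present ones, or None.
- arm.get_obs(): the state.
- arm.camera(name): name is "scene" or "top" or "wrist"; returns the picture (480x640x3 uint8, red, green, blue); there is no depth.
- arm.calibration(name): a dict with "fx", "fy", "cx", "cy" (pixels), "R" (3x3) and "t" (3): a world point X has camera coordinates R X + t; the wrist camera has in their place "mount" (4x4, takes a point from camera to tool coordinates, whose origin is the TCP and whose axes are the tool frame's). Camera axes: x right, y down, z forward; pixel columns grow to the right and rows downward; lengths in m; the calibration is good to about 2 mm. A picture is of the moment at which its call begins: read the wrist's pose just before it. calibration takes no time and is no camera call.
A pose or a line that the arm cannot do raises arm.Unreachable and nothing moves.
- arm.close_job(): hands the job in, once; it reports no verdict.
The state is a dict: "clock": time; "q": joint angles; "dq": joint speeds; "joint_torque": joint torques, N m; "position": TCP position; "tool_rot": TCP orientation; "wrist_force": force on the tool from outside, world axes, zero at the start; "ft_torque": the same for the moment, N m; "finger_gap": finger opening in m.
Only numpy, scipy, OpenCV 4.12 (cv2) and the standard library are available. Lean on these libraries where they do the work, as an engineer would, in place of code of your own. Each camera call takes 0.05 s, during which the arm holds its last target. There are 200 camera calls.

## Task

Put the salvaged engine parts away: pull the stock unit's bin shelf right out to its stop and, with it out, put every part lying on the bench into its bin, released and lying wholly down inside it: connecting rods in the left bin, idler pulleys in the middle one, ignition coils in the right one (left and right as you face the unit from the robot). Then push the shelf back in until its spring catch snaps over and the shelf is fully home. Leave the tools and the other things on the bench where they are.

Things in the scene. Friction and masses are not known exactly. Their poses are not given: they have to be found in the camera images.
- unit_front (a point): Foot of the stock unit's open front, mid-width, at table height. The unit is a low cream steel case, fixed, 240 mm deep, 438 wide, 130 high. x points into the unit (away from the robot), y left as the robot faces it, z up. The deck that covers it (underside 118 mm up) begins 20 mm behind this point; small stock bins stand along its back, up to 190 mm. A roller catch is at its left front corner.
- shelf (a joint): How far the unit's grey pull-out shelf stands out, in m: 0 = home, 0.19 = out at its stop. It slides level along the unit's x, starts 0.03 to 0.10 out, has about 2 N of friction, stays where left. From 18 mm before home a bump on it meets the spring roller catch: pushing on takes about 10 N until 7 mm; then the spring draws it home to its stop and holds it with about 8 N. Short of that it stays out.
- handle (a point): Middle of the shelf's bow handle: a level steel bar 12 mm thick, 100 mm long along y, its axis 55 mm above the table, 47 mm in front of the shelf's front rail (top 70 mm up). Axes as the unit's: x is the way the shelf is pushed home. With the shelf home the bar stands 67 mm in front of unit_front and 87 mm in front of the deck.
- bins (a point): Middle of the front edge of the middle bin's inner floor, 24 mm above the table. Three equal black open bins are fixed side by side on the shelf, centres 134 mm apart along y (left +y: connecting rods; middle: idler pulleys; right: ignition coils). Each is inside 182 mm long, from this edge to +x, and 124 wide; walls 4 thick, 44 high (front 32). Axes as the unit's. Fully out they clear the unit.
- conrod1_mid (a point): Steel connecting rod, 143 mm long, 22 mm thick, lying flat, about 0.32 kg: a big ring end 50 mm across, a small ring end 28 mm across, and a straight shank 18 wide, 16 thick, about 65 long. This point is on the shank, mid-way along the rod, 11 mm up; x runs towards the small end, z up. Four to six of the six parts are there; None: absent.
- conrod2_mid (a point): Steel connecting rod, 143 mm long, 22 mm thick, lying flat, about 0.32 kg: a big ring end 50 mm across, a small ring end 28 mm across, and a straight shank 18 wide, 16 thick, about 65 long. This point is on the shank, mid-way along the rod, 11 mm up; x runs towards the small end, z up. Four to six of the six parts are there; None: absent.
- pulley1_mid (a point): Black idler pulley with a steel bearing in the middle, 56 mm in diameter and 26 mm high, lying flat, about 0.16 kg. This point is its centre (13 mm up); z is its axis. Four to six of the six parts are there; None: absent.
- pulley2_mid (a point): Black idler pulley with a steel bearing in the middle, 56 mm in diameter and 26 mm high, lying flat, about 0.16 kg. This point is its centre (13 mm up); z is its axis. Four to six of the six parts are there; None: absent.
- coil1_mid (a point): Pencil ignition coil, 154 mm long, about 0.18 kg, lying down: a black head 32 mm wide, 26 high with a grey plug socket, a straight tube 21 mm thick and 74 long, grey, and a black rubber boot 26 mm thick. This point is on the tube's axis near its middle, 13 mm up; x runs along the coil towards the boot. Four to six of the six parts are there; None: absent.
- coil2_mid (a point): Pencil ignition coil, 154 mm long, about 0.18 kg, lying down: a black head 32 mm wide, 26 high with a grey plug socket, a straight tube 21 mm thick and 74 long, grey, and a black rubber boot 26 mm thick. This point is on the tube's axis near its middle, 13 mm up; x runs along the coil towards the boot. Four to six of the six parts are there; None: absent.
- spanner: A ring-and-open spanner 150 mm long of plain steel, lying among the parts; to be left alone. Origin: centre of its underside, x along it. Other things to leave, not listed: a screwdriver lying beyond the parts, a spray can (170 mm high) and a roll of tape to the right of the unit, a mug and a carton to its left, a hammer at the right near the robot.
Not all that is in view belongs to the job. Leave any green look-alike of the part that bears conrod1_mid alone. Leave any purple look-alike of the part that bears pulley2_mid alone.

How it is judged:
On the way, in this order (a step that is already met when the one before it is completed fails the run):
1. the shelf is pulled right out (within 10 mm of its stop) (value of joint shelf above 0.18 m), for 0.2 s.
2. with the shelf out (over 160 mm), every part present lies at rest in the bin of its kind (value of joint shelf above 0.16 m and x of conrod1_mid in the frame of bins between -0.001 and 0.183 m and y of conrod1_mid in the frame of bins between 0.072 and 0.196 m and z of conrod1_mid in the frame of bins between 0 and 0.048 m and linear speed of each of conrod1, conrod2, pulley1, pulley2, coil1, coil2 below 0.05 m/s and x of conrod2_mid in the frame of bins between -0.001 and 0.183 m and y of conrod2_mid in the frame of bins between 0.072 and 0.196 m and z of conrod2_mid in the frame of bins between 0 and 0.048 m and x of pulley1_mid in the frame of bins between -0.001 and 0.183 m and y of pulley1_mid in the frame of bins between -0.062 and 0.062 m and z of pulley1_mid in the frame of bins between 0 and 0.048 m and x of pulley2_mid in the frame of bins between -0.001 and 0.183 m and y of pulley2_mid in the frame of bins between -0.062 and 0.062 m and z of pulley2_mid in the frame of bins between 0 and 0.048 m and x of coil1_mid in the frame of bins between -0.001 and 0.183 m and y of coil1_mid in the frame of bins between -0.196 and -0.072 m and z of coil1_mid in the frame of bins between 0 and 0.048 m and x of coil2_mid in the frame of bins between -0.001 and 0.183 m and y of coil2_mid in the frame of bins between -0.196 and -0.072 m and z of coil2_mid in the frame of bins between 0 and 0.048 m), for 0.3 s.
3. the shelf is fully home (within 4 mm), held by its catch (value of joint shelf below 0.004 m), for 0.3 s.
At the end, for the whole second after the job is handed in: The shelf is within 4 mm of fully home, and every part present is at rest in the bin of its kind (its listed point between the bin's walls, above its floor and hardly above its rim:  up to 48 mm above the floor) (value of joint shelf below 0.004 m and x of conrod1_mid in the frame of bins between -0.001 and 0.183 m and y of conrod1_mid in the frame of bins between 0.072 and 0.196 m and z of conrod1_mid in the frame of bins between 0 and 0.048 m and linear speed of each of conrod1, conrod2, pulley1, pulley2, coil1, coil2 below 0.05 m/s and x of conrod2_mid in the frame of bins between -0.001 and 0.183 m and y of conrod2_mid in the frame of bins between 0.072 and 0.196 m and z of conrod2_mid in the frame of bins between 0 and 0.048 m and x of pulley1_mid in the frame of bins between -0.001 and 0.183 m and y of pulley1_mid in the frame of bins between -0.062 and 0.062 m and z of pulley1_mid in the frame of bins between 0 and 0.048 m and x of pulley2_mid in the frame of bins between -0.001 and 0.183 m and y of pulley2_mid in the frame of bins between -0.062 and 0.062 m and z of pulley2_mid in the frame of bins between 0 and 0.048 m and x of coil1_mid in the frame of bins between -0.001 and 0.183 m and y of coil1_mid in the frame of bins between -0.196 and -0.072 m and z of coil1_mid in the frame of bins between 0 and 0.048 m and x of coil2_mid in the frame of bins between -0.001 and 0.183 m and y of coil2_mid in the frame of bins between -0.196 and -0.072 m and z of coil2_mid in the frame of bins between 0 and 0.048 m); the robot touches nothing.
It fails at once if a bystander (spanner, screwdriver, spray can, tape, mug, hammer or carton) is moved by more than 40 mm (distance of any of spanner, screwdriver, spray, tape, mug, hammer, carton from where it was at the start of the episode above 0.04 m).
Of conrod1, conrod2, pulley1, pulley2, coil1, coil2 only 4 to 6 are there at a start; the rules pass over those that are not, and their reading is None.
At some moment in a run one of conrod1, conrod2, pulley1, pulley2, coil1, coil2 may be knocked a few centimetres aside while the robot is not near it.
Once in a run the grip may slacken for a moment while it holds something.
It also fails if it takes over 210 s, if anything falls off the work surface, if the arm or the gripper's body presses on something with over 40 N, if the wrist force passes 120 N, or if a joint passes its speed limit or range.

## Working session

There is one attempt and no reset: what is moved stays moved. The work goes in short steps, each a Python script; the robot and the scene stay as the last script left them, time stands still between calls to the robot, and variables do not carry over. Pictures are saved under pics/ and viewed, about 12 in all and at most 16, crops included, and the job is handed in when it is done.

```bash
ls; mkdir -p pics
python3 - <<'E'
from plant import arm
import cv2
o=arm.get_obs(); print(o['clock'],o['position'],o['tool_rot'],o['finger_gap'])
for n in("scene","top"):
    cv2.imwrite(f"pics/{n}0.png",arm.camera(n)[:,:,::-1]); print(n,arm.calibration(n))
print(arm.calibration("wrist"))
E
```

```text
pics
0.0 [0.20455741 0.58995647 0.23024779] [-8.52297683e-04 -5.79739887e-01  8.14800907e-01 -6.48080664e-04] 0.08535506734134117
scene {'fx': 519.8232135758594, 'fy': 519.8232135758594, 'cx': 327.64012270078325, 'cy': 245.58509117679412, 'R': array([[ 0.50914406,  0.86066973, -0.00446516],
       [ 0.56536272, -0.33835278, -0.75225155],
       [-0.64895094,  0.38047997, -0.65886089]]), 't': array([-0.14714965, -0.27753754,  1.5730102 ])}
top {'fx': 527.8421154107173, 'fy': 527.8421154107173, 'cx': 322.8257523099433, 'cy': 245.0401142299531, 'R': array([[-2.15158572e-03, -9.99881394e-01,  1.52501730e-02],
       [-9.90353122e-01,  1.76675619e-05, -1.38566570e-01],
       [ 1.38549866e-01, -1.54011943e-02, -9.90235698e-01]]), 't': array([-0.14001647,  0.52103159,  1.01286804])}
{'fx': 392.4487679593963, 'fy': 392.4487679593963, 'cx': 316.45681269091625, 'cy': 239.9718204874534, 'mount': array([[ 9.99999496e-01,  5.10120117e-05,  1.00230392e-03,
         3.99383452e-04],
       [-3.43774730e-04,  9.55699397e-01,  2.94344262e-01,
        -7.48939307e-02],
       [-9.42886160e-04, -2.94344459e-01,  9.55698933e-01,
        -1.42056245e-01],
       [ 0.00000000e+00,  0.00000000e+00,  0.00000000e+00,
         1.00000000e+00]])}
```

View pics/top0.png

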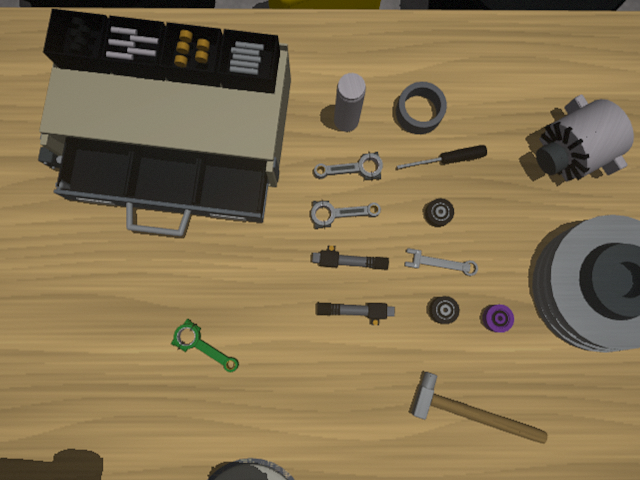

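View pics/scene0.png

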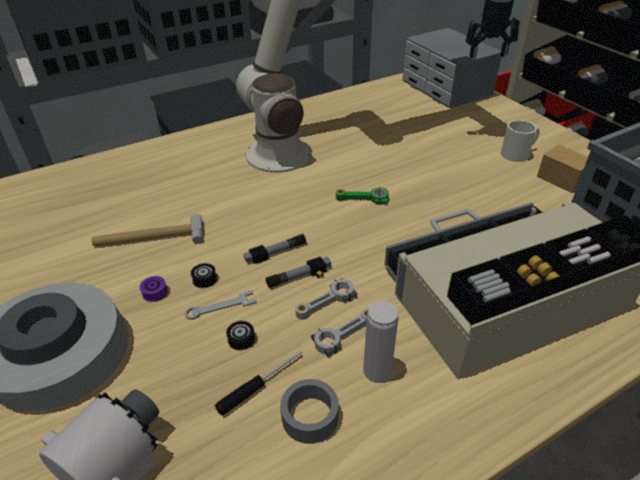

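The top view shows all six parts: rods at about (348,167) and (344,212), pulleys at (440,212) and (444,310), coils at (350,260) and (355,311). The spanner is at (440,262), the green decoy rod at (205,345) and the purple decoy pulley at (498,318). The handle bar runs from about (131,230) to (186,235). The scene view agrees with this.

```bash
cat > h.py <<'E'
from plant import arm
import cv2, numpy as np
from scipy.spatial.transform import Rotation as Rot
def ray(uv,z,name="top",pose=None):
    c=arm.calibration(name); d=np.array([(uv[0]-c['cx'])/c['fx'],(uv[1]-c['cy'])/c['fy'],1.])
    if name=="wrist":
        T=pose@c['mount']; o=T[:3,3]; d=T[:3,:3]@d
    else: o=-c['R'].T@c['t']; d=c['R'].T@d
    return o+d*(z-o[2])/d[2]
def mask(im):
    hsv=cv2.cvtColor(im,cv2.COLOR_RGB2HSV)
    m=((hsv[...,1]<75)|(hsv[...,2]<45)|((hsv[...,0]>40)&(hsv[...,1]>60))).astype(np.uint8)*255
    return cv2.morphologyEx(m,cv2.MORPH_CLOSE,np.ones((3,3),np.uint8)),hsv
def blobs(im,amin=250):
    m,hsv=mask(im); out=[]
    for c in cv2.findContours(m,cv2.RETR_EXTERNAL,cv2.CHAIN_APPROX_NONE)[0]:
        if cv2.contourArea(c)<amin: continue
        k=np.zeros_like(m); cv2.drawContours(k,[c],-1,255,-1)
        out.append((c,cv2.minAreaRect(c),cv2.mean(im,k)[:3],cv2.mean(hsv,k)[:3]))
    return out
def down(yaw):  # tool pointing down, jaw axis at yaw in world
    c,s=np.cos(yaw),np.sin(yaw)
    q=Rot.from_matrix(np.array([[c,s,0],[s,-c,0],[0,0,-1]])).as_quat()
    return q[[3,0,1,2]]
def wpose():
    o=arm.get_obs(); T=np.eye(4); T[:3,3]=o['position']; T[:3,:3]=Rot.from_quat(np.array(o['tool_rot'])[[1,2,3,0]]).as_matrix(); return T
def say(*a):
    o=arm.get_obs(); print(*a,'t%.1f'%o['clock'],np.round(o['position'],3),'gap%.4f'%o['finger_gap'],'F',np.round(o['wrist_force'],1))
def snap(n,name): 
    im=arm.camera(n); cv2.imwrite(f"pics/{name}.png",im[:,:,::-1]); return im
E
python3 - <<'E'
from h import *
im=cv2.imread('pics/top0.png')[:,:,::-1].copy()
for c,r,rgb,hsv in blobs(im):
    (u,v),(w,h),a=r
    if cv2.contourArea(c)>9000: continue
    print(np.round([u,v,w,h,a]),np.round(rgb),np.round(hsv),np.round(ray((u,v),.013),3))
for uv in [(131,230),(186,235),(128,207)]: print(uv,ray(uv,.055))
for uv in [(67,140),(270,162),(62,190),(264,218)]: print(uv,ray(uv,.068))
cv2.imwrite('pics/crop.png',cv2.resize(im[110:250,30:310],None,fx=2.85,fy=2.85,interpolation=2)[:,:,::-1])
E
```

```text
[250. 468.  21.  86.  90.] [77. 76. 71.] [39. 22. 78.] [ 0.091 -0.     0.013]
[425. 395.  16.  46.  17.] [113. 113. 111.] [ 68.  13. 114.] [ 0.227 -0.34   0.013]
[207. 347.  72.  30.  30.] [ 72. 108.  58.] [ 51. 135. 114.] [0.321 0.089 0.013]
[498. 318.  28.  32.  90.] [80. 49. 92.] [129. 118.  95.] [ 0.376 -0.492  0.013]
[356. 314.  21.  76.  90.] [66. 63. 58.] [36. 43. 66.] [ 0.386 -0.207  0.013]
[444. 310.  25.  28.  90.] [65. 62. 56.] [27. 51. 66.] [ 0.394 -0.384  0.013]
[441. 263.  74.  18.  11.] [125. 124. 120.] [ 74.  18. 127.] [ 0.486 -0.381  0.013]
[350. 257.  75.  20.   2.] [62. 58. 53.] [41. 47. 62.] [ 0.5   -0.196  0.013]
[346. 214.  27.  69.  90.] [115. 110.  99.] [ 54.  37. 116.] [ 0.588 -0.188  0.013]
[439. 212.  25.  28.  45.] [61. 57. 51.] [26. 57. 61.] [ 0.593 -0.38   0.013]
[348. 169.  26.  69.  83.] [108. 103.  94.] [ 54.  36. 109.] [ 0.685 -0.194  0.013]
[441. 158.  12.  91.  80.] [54. 49. 43.] [26. 70. 54.] [ 0.707 -0.39   0.013]
[586. 140.  93.  87.  11.] [91. 88. 89.] [109.  21.  91.] [ 0.749 -0.697  0.013]
[420. 107.  48.  53.  31.] [90. 83. 70.] [53. 49. 92.] [ 0.819 -0.348  0.013]
[349. 102.  28.  59.   7.] [101.  96.  97.] [ 81.  16. 101.] [ 0.83  -0.198  0.013]
[509.   5.  10. 260.  90.] [30. 30. 29.] [68. 49. 32.] [ 1.054 -0.549  0.013]
(131, 230) [0.548071  0.2342545 0.055    ]
(186, 235) [0.53821586 0.1269374  0.055     ]
(128, 207) [0.59387416 0.2423116  0.055     ]
(67, 140) [0.72566867 0.36378039 0.068     ]
(270, 162) [ 0.68188847 -0.03631233  0.068     ]
(62, 190) [0.62467137 0.36691557 0.068     ]
(264, 218) [ 0.56960421 -0.02599283  0.068     ]
```

View pics/crop.png

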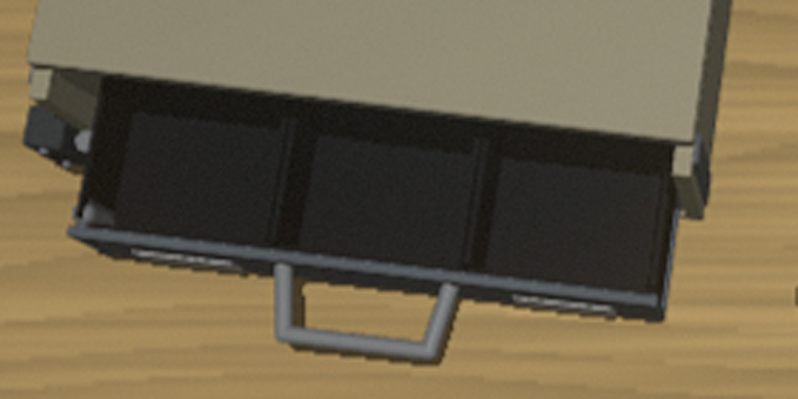

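The crop shows the bar's centre line running from (129,227.5) to (184,233.5). The rail's top edge runs from (54.6,190.7) to (261.6,214.6), and the deck edge from (40.5,134) to (272,160).

Run:
```python
from h import *
for a,b,z in [((129,227.5),(184,233.5),.058),((54.6,190.7),(261.6,214.6),.07),((40.5,134),(272,160),.13)]:
    A,B=ray(a,z),ray(b,z); d=A-B; print(A,B,np.linalg.norm(d),'yaw',np.arctan2(-d[0],d[1]))
m=ray((156.3,230.5),.058);print(m)
for yaw in (0.1,0.1-np.pi):
  for p in (m,m-[.16,0,0]):
    for y in (yaw,):
        print(yaw,arm.inverse_kinematics([p[0],p[1],.036],down(y)), arm.inverse_kinematics([p[0],p[1],.15],down(y)))
```

```text
[0.55250001 0.23731372 0.058     ] [0.54069552 0.13018065 0.058     ] 0.10778144981542985 yaw -0.1097426742596832
[0.62276284 0.38009769 0.07      ] [ 0.57592173 -0.02145188  0.07      ] 0.4042723632192384 yaw -0.11612606241568639
[0.71553338 0.38323687 0.13      ] [ 0.66689175 -0.04537664  0.13      ] 0.43136475584029993 yaw -0.113002539958946
[0.54659765 0.18413535 0.058     ]
0.1 [ 0.60566342  0.5143392  -0.34223053  0.         -0.7142266   2.63592924] [ 0.60566342  0.37413969 -0.22745649  0.         -0.96920015  2.63592924]
0.1 [ 0.82694218  0.32593282 -0.70614625  0.         -0.53871726  2.41465047] [ 0.82694218  0.13406976 -0.56903285  0.         -0.86769371  2.41465047]
-3.041592653589793 [ 0.60566342  0.5143392  -0.34223053  0.         -0.7142266  -0.50566342] [ 0.60566342  0.37413969 -0.22745649  0.         -0.96920015 -0.50566342]
-3.041592653589793 [ 0.82694218  0.32593282 -0.70614625  0.         -0.53871726 -0.72694218] [ 0.82694218  0.13406976 -0.56903285  0.         -0.86769371 -0.72694218]
```

```bash
cat >> h.py <<'E'
YU=-0.113; XU=np.array([np.cos(YU),np.sin(YU),0]); YV=np.array([-np.sin(YU),np.cos(YU),0])
def best(p,yaw):  # half-turn choice with least wrist twist
    c=[(abs(q[5]),y) for y in (yaw,yaw+np.pi,yaw-np.pi) if (q:=arm.inverse_kinematics(list(p),down(y))) is not None]
    return min(c)[1]
def goto(p,yaw): arm.goto(list(p),down(yaw))
def lin(p,v=.15,**k): return arm.move_linear(list(p),max_speed=v,**k)
E
python3 - <<'E'
from h import *
m=np.array([.5466,.1841,0])
y=best([m[0],m[1],.036],YU); print(y)
goto(m+[0,0,.16],y)
arm.gripper_to(.04,40)
lin(m+[0,0,.036],.12,threshold=8); say('down')
arm.gripper_to(0,40); say('grip')
p=np.array(arm.get_obs()['position'])
print(lin(p-XU*.15,.08,threshold=14)); say('out')
q=np.array(arm.get_obs()['position']);print('pulled',(p-q)@XU)
snap('top','top1')
E
```

```text
-3.254592653589793
down t3.7 [0.547 0.184 0.037] gap0.0400 F [ 1.3  0.  -1.1]
grip t4.1 [0.548 0.185 0.037] gap0.0103 F [ 0.7 -0.5  4.7]
True
out t5.5 [0.421 0.2   0.037] gap0.0102 F [ 4.8 -3.5  0.1]
pulled 0.12729309724945295
```

View pics/top1.png

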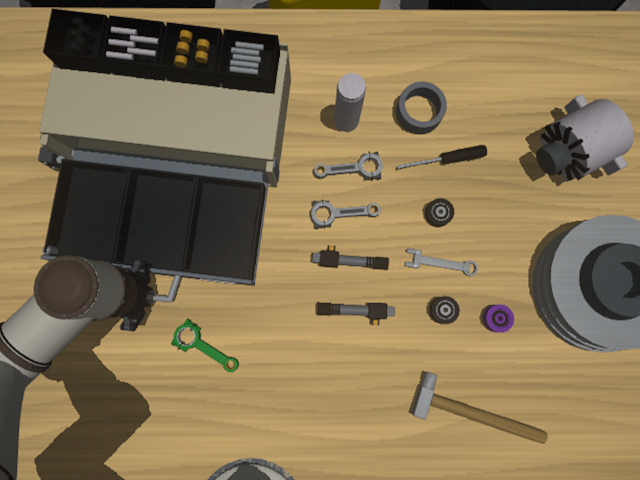

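The shelf is out, with the bins clear of the case and their rims between about (58,165) and (262,280). I'll pull once more to confirm the stop, then let go and look at the bins with the arm out of the way.

Run:
```python
from h import *
p=np.array(arm.get_obs()['position'])
print(lin(p-XU*.012,.04,threshold=25)); say('out2')
q=np.array(arm.get_obs()['position']);print('more',(p-q)@XU)
arm.hold(.3)
arm.gripper_to(.04); arm.hold(.1)
say('rel'); q=np.array(arm.get_obs()['position'])
lin(q+[0,0,.17],.25)
# on to a view above first rod
goto([.55,-.19,.25],best([.55,-.19,.25],0)); arm.gripper_to(.05)
im=snap('top','top2'); T=wpose(); w=snap('wrist','w2'); np.save('w2.npy',T); say()
cv2.imwrite('pics/crop2.png',cv2.resize(im[140:310,30:310],None,fx=2.85,fy=2.85,interpolation=2)[:,:,::-1])
```

```text
True
out2 t5.8 [0.421 0.2   0.037] gap0.0105 F [ 4.  -3.1  0.4]
more -0.00010450957399881781
rel t6.6 [0.423 0.202 0.038] gap0.0400 F [-0.2  0.7  0. ]
t9.3 [ 0.55  -0.189  0.25 ] gap0.0500 F [ 0.3 -0.1 -0.1]
```

View pics/crop2.png

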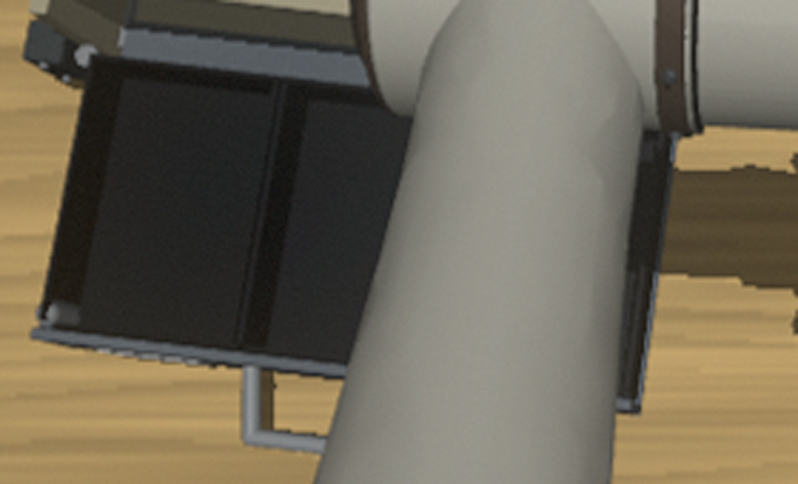

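View pics/w2.png

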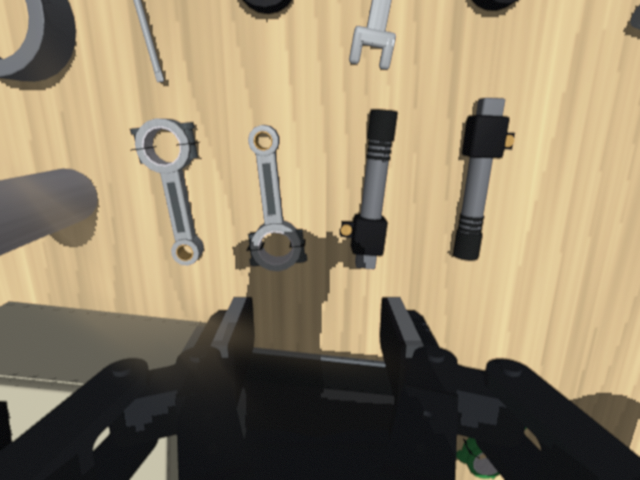

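The crop shows the left bin from its back edge, crop (92,60) to (278,84), to its front rail, (45,312) to (241,348). The wrist view shows both rods at (170,190) and (270,195), and both coils at (372,185) and (480,180).

Run:
```python
from h import *
o=np.array([.4215,.2005,0])
for n,uv,z in [('outer left back',(92,60),.068),('left front',(45,312),.068),('div back',(278,84),.068),('div front',(241,348),.068),('rail',(35,333),.07),('rail',(345,372),.07),('bar left',(250,440),.058),('rt wall',(672,150),.068),('right front',(640,400),.068)]:
    P=ray((30+uv[0]/2.85,140+uv[1]/2.85),z); d=P-o; print(n,np.round(P,3),'rel handle xu %.3f yu %.3f'%(d@XU,d@YV))
T=np.load('w2.npy')
w=cv2.imread('pics/w2.png')[:,:,::-1].copy()
for uv,z in [((165,143),.022),((185,251),.022),((264,139),.022),((277,245),.022),((383,112),.013),((368,265),.013),((492,100),.013),((467,257),.013)]:
    print(uv,np.round(ray(uv,z,'wrist',T),3))
```

```text
outer left back [0.683 0.37  0.068] rel handle xu 0.240 yu 0.198
left front [0.508 0.39  0.068] rel handle xu 0.065 yu 0.198
div back [0.666 0.242 0.068] rel handle xu 0.238 yu 0.069
div front [0.484 0.258 0.068] rel handle xu 0.055 yu 0.064
rail [0.494 0.395 0.07 ] rel handle xu 0.050 yu 0.201
rail [0.467 0.187 0.07 ] rel handle xu 0.047 yu -0.008
bar left [0.423 0.252 0.058] rel handle xu -0.005 yu 0.052
rt wall [ 0.62  -0.029  0.068] rel handle xu 0.223 yu -0.205
right front [ 0.449 -0.01   0.068] rel handle xu 0.051 yu -0.206
(165, 143) [ 0.689 -0.244  0.022]
(185, 251) [ 0.68  -0.139  0.022]
(264, 139) [ 0.598 -0.248  0.022]
(277, 245) [ 0.589 -0.146  0.022]
(383, 112) [ 0.489 -0.271  0.013]
(368, 265) [ 0.496 -0.121  0.013]
(492, 100) [ 0.39  -0.282  0.013]
(467, 257) [ 0.395 -0.13   0.013]
```

```bash
cat >> h.py <<'E'
def wdet(im,T,pred,z=.013,kind=None):
    """nearest wrist-view blob to pred: centre, long-axis yaw, size (m)"""
    hsv=cv2.cvtColor(im,cv2.COLOR_RGB2HSV)
    m=((hsv[...,1]<55)|(hsv[...,2]<48)).astype(np.uint8)*255
    m[(hsv[...,1]>110)&(hsv[...,2]>48)]=0
    m=cv2.morphologyEx(m,cv2.MORPH_OPEN,np.ones((5,5),np.uint8)); m=cv2.morphologyEx(m,cv2.MORPH_CLOSE,np.ones((7,7),np.uint8)); out=[]
    for c in cv2.findContours(m,cv2.RETR_EXTERNAL,cv2.CHAIN_APPROX_NONE)[0]:
        if cv2.contourArea(c)<600: continue
        r=cv2.minAreaRect(c); b=cv2.boxPoints(r)
        B=np.array([ray(x,z,'wrist',T) for x in b]); e=[B[1]-B[0],B[2]-B[1]]
        L=[np.linalg.norm(x) for x in e]; i=int(L[1]>L[0]); C=B.mean(0)
        out.append((np.linalg.norm(C[:2]-np.asarray(pred)[:2]),C,np.arctan2(e[i][1],e[i][0]),L[i],L[1-i],r))
    return sorted(out,key=lambda x:x[0])
E
python3 - <<'E'
from h import *
T=np.load('w2.npy'); w=cv2.imread('pics/w2.png')[:,:,::-1].copy()
for d in wdet(w,T,[.55,-.19]): print(np.round(d[0],3),np.round(d[1],3),'yaw %.2f L %.3f W %.3f'%d[2:5],np.round(d[5][0]))
E
```

```text
0.038 [ 0.588 -0.188  0.013] yaw 1.56 L 0.144 W 0.053 [278. 198.]
0.054 [ 0.496 -0.196  0.013] yaw -1.63 L 0.155 W 0.031 [372. 189.]
0.142 [ 0.691 -0.196  0.013] yaw 1.63 L 0.141 W 0.058 [171. 189.]
0.155 [ 0.499 -0.337  0.013] yaw -1.74 L 0.054 W 0.036 [375.  32.]
0.157 [ 0.394 -0.207  0.013] yaw -1.62 L 0.156 W 0.038 [478. 177.]
0.229 [0.546 0.039 0.013] yaw -3.14 L 0.676 W 0.255 [320. 388.]
0.268 [ 0.818 -0.18   0.013] yaw -2.96 L 0.105 W 0.070 [ 45. 208.]
0.282 [ 0.794 -0.33   0.013] yaw 1.39 L 0.064 W 0.063 [37. 40.]
```

```bash
cat >> h.py <<'E'
H0=np.array([.4215,.2005,0])
def binpt(k,dx=0,dy=0): return H0+XU*(.147+dx)+YV*(.134*k-.002+dy)
def look(pred,yaw,n,h=.25):
    goto([pred[0],pred[1],h],yaw); T=wpose(); im=snap('wrist',n); np.save(n+'.npy',T); return wdet(im,T,pred)
def pick(C,yaw,opening,lo,hi,zt=.005,force=70):
    y=best([C[0],C[1],.03],yaw)
    arm.gripper_to(opening); goto([C[0],C[1],.12],y)
    if lin([C[0],C[1],zt],.12,threshold=10): say('TOUCH')
    arm.gripper_to(0,force); say('grip')
    lin([C[0],C[1],.21],.2); arm.hold(.1); g=arm.get_obs()['finger_gap']; say('lifted')
    return lo<g<hi
def place(P,yaw,lo,hi,opening,zr=.034):
    y=best([P[0],P[1],.1],yaw); goto([P[0],P[1],.2],y)
    g=arm.get_obs()['finger_gap']; say('over bin')
    if not lo<g<hi: return False
    print('touch',lin([P[0],P[1],zr],.15,threshold=9)); say('at')
    arm.gripper_to(opening); q=arm.get_obs()['position']; lin([P[0],P[1],.2],.25); return True
E
python3 - <<'E'
from h import *
pred=[.588,-.188]
d=look(pred,best([.588,-.188,.2],.08),'r2')[0]; print(np.round(d[1],3),d[2:5])
ok=pick(d[1],d[2]-np.pi/2,.05,.008,.03); print(ok)
if ok: print(place(binpt(1,0,-.028),YU+np.pi/2,.008,.03,.036)); snap('wrist','b1')
E
```

```text
[ 0.594 -0.188  0.013] (np.float64(1.6675714932525905), np.float64(0.14527524866729696), np.float64(0.05168618669685197))
grip t11.9 [ 0.595 -0.188  0.006] gap0.0161 F [-1.4  1.2  4.8]
lifted t13.2 [ 0.593 -0.187  0.208] gap0.0159 F [-0.5 -0.4 -3.4]
True
over bin t14.9 [0.58  0.286 0.2  ] gap0.0162 F [ 0.3  0.9 -4.2]
touch False
at t16.2 [0.58  0.288 0.035] gap0.0160 F [-0.5 -0.2 -2.2]
True
```

View pics/b1.png

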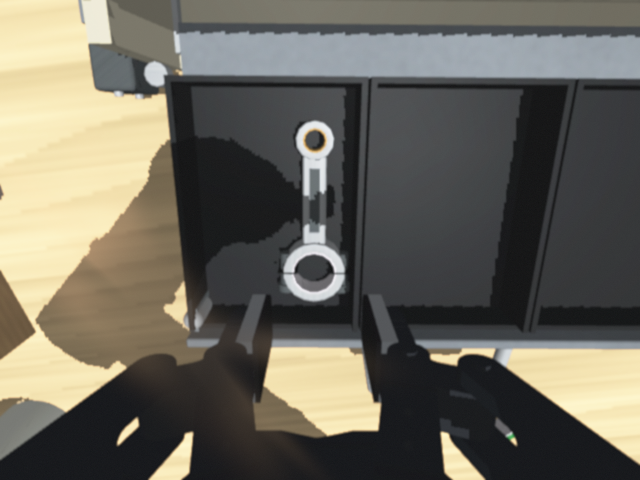

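The first rod lies flat in the left bin, with its big end at (314,272), small end at (314,140), and free space to its left. Next are the other rod and both coils.

Run:
```python
from h import *
from sys import exit
for n,pred,k,dy in [('r1',[.685,-.19],1,.028),('c1',[.496,-.196],-1,.025),('c2',[.394,-.207],-1,-.027)]:
    d=look(pred,best([*pred,.2],.08),n)[0]; print(n,np.round(d[0:2][1],3),np.round(d[2:5],3))
    if d[0]>.06 or not .135<d[3]<.165 or d[4]>.065: print('odd'); break
    ok=pick(d[1],d[2]-np.pi/2,.05,.008,.03)
    if not ok or not place(binpt(k,0,dy),YU+np.pi/2,.008,.03,.036): print('FAIL');break
snap('wrist','b2')
```

```text
r1 [ 0.683 -0.2    0.013] [1.776 0.134 0.056]
odd
```

View pics/b2.png

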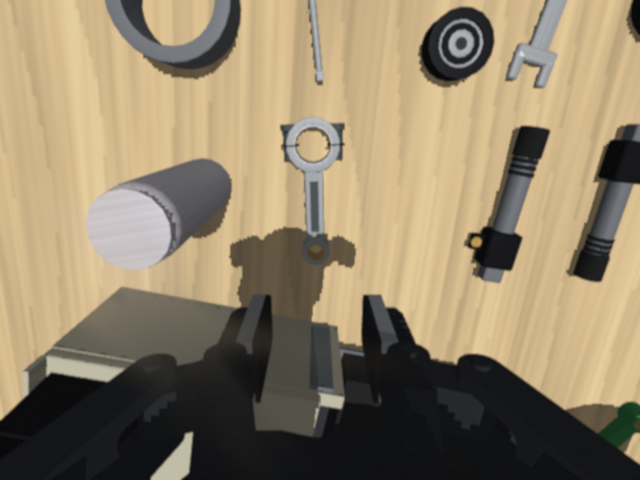

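Rod 1 lies at (314,145) to (316,248). The finger shadow darkened its small end, so the blob came out short. I'll use the ring pixels for this one.

Run:
```python
from h import *
T=np.load('r1.npy'); A=ray((314,145),.018,'wrist',T); B=ray((316,248),.018,'wrist',T)
u=(B-A)/np.linalg.norm(B-A); C=(A+B)/2-.0055*u; print(A,B,C)
ok=pick(C,np.arctan2(u[1],u[0])-np.pi/2,.045,.008,.03) and place(binpt(1,0,.028),YU+np.pi/2,.008,.03,.036)
print(ok)
if ok:
  for n,pred,k,dy in [('c1',[.496,-.196],-1,.025),('c2',[.394,-.207],-1,-.027)]:
    d=look(pred,best([*pred,.2],.08),n)[0]; print(n,np.round(d[0:2][1],3),np.round(d[2:5],3))
    if d[0]>.06 or not .13<d[3]<.17 or d[4]>.065: print('odd'); break
    ok=pick(d[1],d[2]-np.pi/2,.05,.008,.03)
    if not ok or not place(binpt(k,0,dy),YU+np.pi/2,.008,.03,.036): print('FAIL');break
snap('wrist','b3'); snap('top','t3')
```

```text
[ 0.69120282 -0.24108959  0.018     ] [ 0.68113221 -0.14098542  0.018     ] [ 0.68671804 -0.19650988  0.018     ]
grip t21.6 [ 0.688 -0.197  0.006] gap0.0163 F [-0.1  0.8  4.3]
lifted t22.9 [ 0.686 -0.196  0.208] gap0.0160 F [ 1.3  0.4 -4.1]
over bin t24.9 [0.586 0.342 0.2  ] gap0.0161 F [ 0.6 -0.2 -4.3]
touch False
at t26.1 [0.586 0.344 0.035] gap0.0163 F [ 0.2  0.4 -3.9]
True
c1 [ 0.497 -0.195  0.013] [-1.634  0.155  0.031]
grip t31.7 [ 0.497 -0.195  0.006] gap0.0185 F [-1.6  0.3  5.8]
lifted t33.0 [ 0.496 -0.195  0.208] gap0.0185 F [ 0.2  0.3 -2.4]
over bin t34.0 [0.555 0.073 0.2  ] gap0.0184 F [ 0.1 -0.  -2.2]
touch False
at t35.3 [0.556 0.074 0.035] gap0.0185 F [-0.7  0.  -1. ]
c2 [ 0.392 -0.205  0.013] [-1.59   0.157  0.032]
grip t40.1 [ 0.393 -0.205  0.006] gap0.0187 F [-0.5  1.4  6.1]
lifted t41.4 [ 0.391 -0.205  0.209] gap0.0185 F [ 0.  -0.7 -2.6]
over bin t42.4 [0.549 0.021 0.2  ] gap0.0184 F [-0.2 -0.1 -2. ]
touch False
at t43.7 [0.55  0.022 0.035] gap0.0183 F [ 0.4  0.1 -2.9]
```

View pics/b3.png

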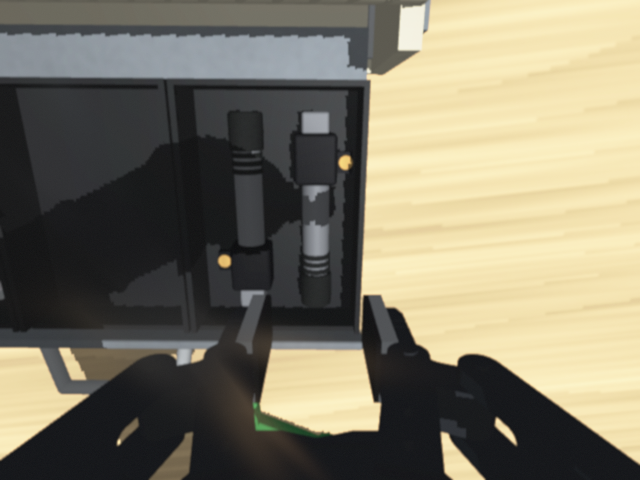

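Both coils lie inside the right bin, around (248,200) and (316,205). Now the pulleys.

Run:
```python
from h import *
for n,pred,dx in [('p1',[.593,-.38],.045),('p2',[.394,-.384],-.043)]:
    d=look(pred,best([*pred,.2],0),n)[0]; print(n,np.round(d[1],3),np.round(d[2:5],3))
    if d[0]>.06 or not .045<d[3]<.075 or d[4]<.045: print('odd'); break
    ok=pick(d[1],0,.078,.045,.062,zt=-.002)
    if not ok or not place(binpt(0,dx,0),YU+np.pi/2,.045,.062,.068,zr=.027): print('FAIL');break
snap('wrist','b4'); snap('top','t4')
```

```text
p1 [ 0.574 -0.335  0.013] [1.607 0.058 0.053]
grip t49.1 [ 0.575 -0.335 -0.001] gap0.0540 F [0.6 0.9 3.8]
lifted t50.4 [ 0.573 -0.334  0.208] gap0.0542 F [ 0.1 -0.6 -2.1]
over bin t52.2 [0.612 0.176 0.2  ] gap0.0541 F [ 0.4 -0.4 -1.5]
touch False
at t53.5 [0.613 0.177 0.028] gap0.0539 F [-0.  -0.  -1.7]
p2 [ 0.394 -0.384  0.013] [1.593 0.056 0.053]
grip t59.2 [ 0.395 -0.384 -0.001] gap0.0543 F [-0.2  1.9  5.6]
lifted t60.5 [ 0.393 -0.384  0.208] gap0.0542 F [ 0.6  0.5 -1.7]
over bin t62.6 [0.525 0.186 0.2  ] gap0.0540 F [ 0.2 -0.3 -1.8]
touch False
at t63.9 [0.525 0.187 0.028] gap0.0544 F [ 0.3  0.2 -1.7]
```

View pics/b4.png

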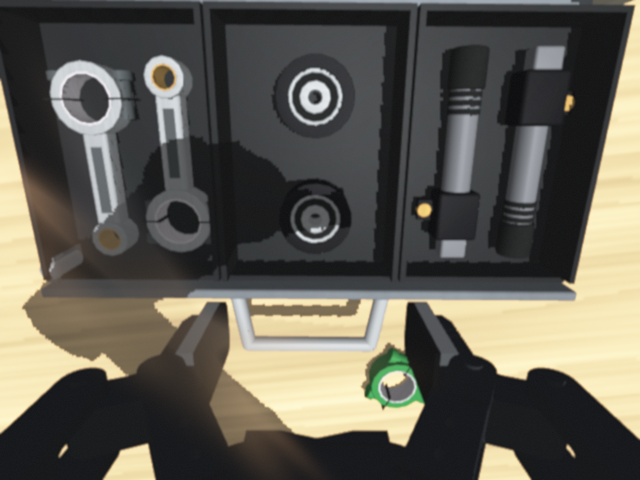

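All six parts are flat in their bins: rods left, pulleys middle, coils right. The handle bar is at (312,340), where I left it. Now push the shelf home.

Run:
```python
from h import *
y=best([*H0[:2],.036],YU)
arm.gripper_to(.04,30); goto(H0+[0,0,.2],y)
print(lin(H0+[0,0,.037],.12,threshold=8)); say('down')
arm.gripper_to(0,30); say('grip'); p=np.array(arm.get_obs()['position'])
print(lin(p+XU*.165,.09,threshold=25)); say('near')
print(lin(p+XU*.196,.05,threshold=28)); say('home')
q=np.array(arm.get_obs()['position']); print('pushed',(q-p)@XU)
arm.hold(.3); arm.gripper_to(.04); arm.hold(.2); q=np.array(arm.get_obs()['position']); say('open')
lin(q+[0,0,.18],.2); goto([.45,0.2,.35],y)
snap('wrist','e1')
arm.move_joints([1.496,.385,.008,0,-1.194,-.259]); im=snap('top','e2')
cv2.imwrite('pics/e2c.png',cv2.resize(im[90:260,30:310],None,fx=2.85,fy=2.85,interpolation=2)[:,:,::-1])
```

```text
False
down t68.6 [0.422 0.201 0.038] gap0.0401 F [-1.4  0.6 -0. ]
grip t69.0 [0.422 0.201 0.038] gap0.0107 F [-1.6 -0.9  4.8]
False
near t70.9 [0.585 0.181 0.038] gap0.0104 F [ 0.1 -4.9  5.5]
False
home t71.7 [0.61  0.178 0.037] gap0.0107 F [-17.    0.9  15.1]
pushed 0.18961772051656986
open t72.6 [0.617 0.179 0.037] gap0.0401 F [-0.2 -0.9 -0.4]
```

View pics/e2.png

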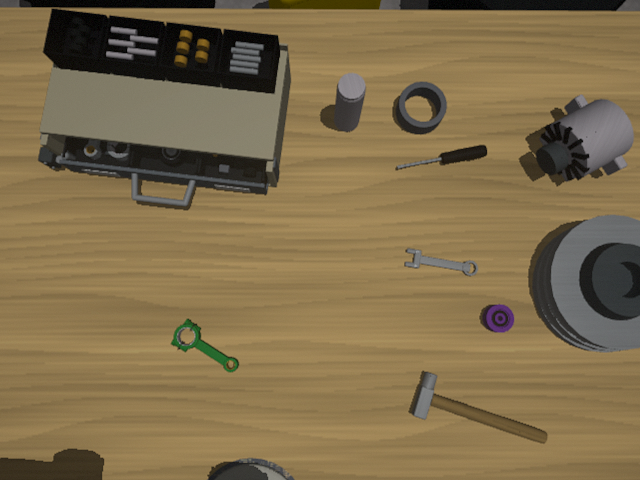

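View pics/e2c.png

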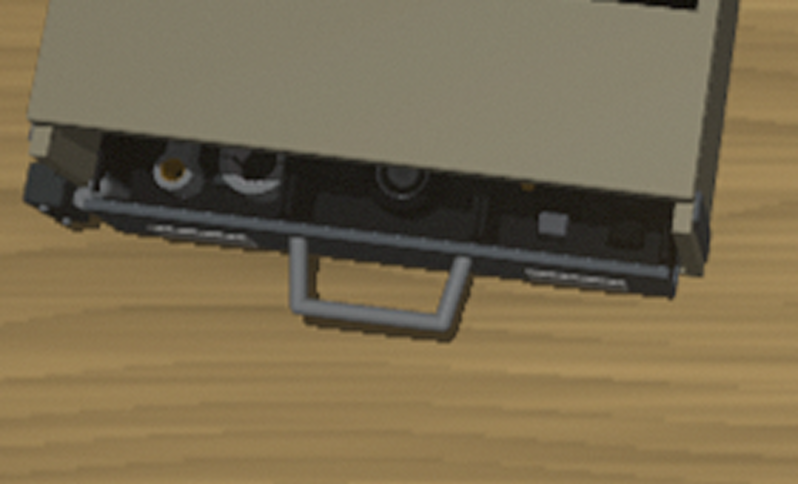

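The shelf looks home, with the bar centre at crop (372,315). The bystanders look unmoved and no real parts are left on the bench. One numeric check.

Run:
```python
from h import *
f=lambda u,v,z: ray((30+u/2.85,90+v/2.85),z)
m=f(372,313,.058); D=f(32,122,.13)
print('bar to deck',(D-m)@XU,'(87 mm = home)', m, 'moved', (m-H0)@XU)
a,b=[blobs(cv2.imread(f'pics/{n}.png')[:,:,::-1].copy()) for n in('top0','e2')]
for c,r,*_ in b:
    if cv2.contourArea(c)<9000: print(np.round(r[0]),'shift px %.1f'%min(np.hypot(*np.subtract(r[0],x[1][0])) for x in a))
```

```text
bar to deck 0.08648806139750903 (87 mm = home) [0.60768049 0.17839899 0.058     ] moved 0.18748518317811988
[250. 468.] shift px 0.0
[425. 395.] shift px 0.1
[207. 347.] shift px 0.0
[498. 318.] shift px 0.0
[441. 263.] shift px 0.0
[441. 158.] shift px 0.0
[586. 140.] shift px 0.1
[420. 107.] shift px 0.1
[349. 102.] shift px 0.2
[509.   5.] shift px 0.0
```

```bash
python3 -c "
from h import *
say(); arm.close_job()"
```

```text
t76.4 [0.206 0.59  0.232] gap0.0400 F [ 0.  -0.5 -0. ]
the job is handed in; nothing more can be done
```

The job is done and handed in at 76 s. I pulled the shelf out to its stop and put all six parts in their bins: rods left, pulleys middle, coils right. Then I pushed the shelf home.

**Last checks**
- **Shelf:** it travelled 189.6 mm and ended against its stop at about 17 N. In the picture the bar stands 86.5 mm in front of the deck; fully home is 87 mm. I did not tug on it to test the catch.
- **Parts:** with the shelf out, the wrist view showed all six lying flat in their bins. With it home I could see only some of them past the deck, and none are left on the bench.
- **Bystanders and decoys:** those I compared between the first and last top pictures (spanner, screwdriver, spray can, tape, hammer head, and the green and purple decoys) shifted 0.2 pixels or less. The mug and carton are out of that view, so I did not check them.

**What went off plan**
- **Rod 1:** the first detection was rejected because the finger's shadow shortened it. I located it from its rings instead.
- **Pulley 1:** it was about 5 cm from where I first saw it. The look before grasping found it.
- **Grip:** no slip showed in any of the finger-gap readings.

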